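# Page the hall from the registration desk

## Robot

A 6-joint arm with a two-finger parallel gripper is mounted at the origin on the work surface. World frame = base frame: x ahead of the robot, y to its left, z up, the work surface at z = 0. Lengths are in m, angles in rad, forces in N, time in s.
With the tool pointing down it reaches from about 0.35 to 0.975 m from the base axis. Payload 4.9 kg.
Tool frame: the origin (TCP) lies midway between the tips of the shut fingers; the grasp point (between the pads) lies 19 mm behind it; z points along the fingers, y is the direction in which the jaws open and shut (so a half turn about z gives the same grasp; the last joint's range is limited). The gripper opens to 85 mm and grips with 20 to 120 N. Pads are 22 mm wide; open, the fingers measure 114 mm over their backs; the gripper's body (76 mm by 85 mm) begins 54 mm behind the grasp point. The pads swing forward as they close: fully open they stand 13 mm farther back than shut.
Start: joints at [-1.447, 0.053, 1.613, -0, 1.476, -0.119], TCP at [0.15, -0.607, 0.231] pointing down, gripper open.
Joint ranges: [-3.01, 3.01], [-1.01, 2.22], [0.06, 2.58], [-1.02, 4.17], [0.09, 2.62], [-3.14, 3.14]. Speed limits (rad/s): [2.57, 2.57, 3.14, 3.14, 3.14, 3.14].

## Interface

Orientations are given as a unit quaternion [w, x, y, z].
In Python, from plant import state, grab_frame, camera_info, job_done, cut_out gives the robot as it stands.
- The arm moves only by the tool step_arm, never from a script. Its argument "moves" is a list of rows, each a list of 7 numbers: the shift along the tool's x, y, z in m, then the turn, a rotation vector about the tool's x, y, z in rad, then the finger opening in m, from 0 to 0.0854. A call has 1 to 8 rows; each row shifts and turns the commanded pose from where the row before left it, along the tool's axes as they then stand; what a row does not reach is not made up. A row lasts 1/10 s, in which the tool goes at most 50 mm and 8.59 degrees, less where a joint would pass 70% of its speed; a pose out of reach is approached as far as the arm can. A call is refused whole if a number of a shift passes 0.05 or a number of a turn 0.15, either way. A call with a gripper value outside its range is refused whole. The fingers move at their own pace and stop on an object; the grip force is fixed at half the most. Time passes only in rows, so rows that do not move let the fingers close. It gives the time, the measured TCP pose, the force and the opening at its end, in the units of the state.
- state(): the state, without advancing time (a new reading comes with each control period).
- grab_frame(name): name is "scene" or "top" or "wrist"; returns (picture, depth): 384x512x3 uint8, red, green, blue; 384x512 float32, m along the optical axis (not along the pixel's ray), 0 where there is no reading.
- camera_info(name): a dict with "intrinsics" (3x3 intrinsics, pixels), "dist_coeffs" ([k1, k2, p1, p2, k3] as OpenCV has them; the pictures are not rectified), "world_from_camera" (4x4, takes a point from camera to world coordinates). Camera axes: x right, y down, z forward; pixel columns grow to the right and rows downward; lengths in m; the calibration is good to about 2 mm. A picture is of the moment at which its call begins: read the wrist's pose just before it. camera_info takes no time and is no camera call; for the wrist camera it gives the pose at the moment of the call.
- job_done(): hands the job in, once; it reports no verdict.
Trained networks look in the newest picture that a camera, given by its name, has taken for a name from the list of things; names that differ only in an ending like _2 or _b are one class to them, and where a whole thing is asked for, a point or a joint stands for the part that bears it (a point fixed in the world has none). Each returns a list of dicts, best first, with "conf" (0 to 1); they miss things now and then, are a little off and sometimes report something else, mostly with a low value. They report only what shows in the picture. A call takes as long as a camera call.
- cut_out(camera, query): "mask" (384x512 bool, what is visible of it) and "point" ([column, row] in pixels, amid what is visible of it).
The state is a dict: "time": time; "joint_pos": joint angles; "joint_vel": joint speeds; "joint_efforts": joint torques, N m; "tool_pos": TCP position; "tool_rot": TCP orientation; "contact_force": force on the tool from outside, world axes, zero at the start; "ft_torque": the same for the moment, N m; "gripper_width": opening from 0.0 (shut) to 1.0 (fully open).
Only numpy, scipy, OpenCV 4.12 (cv2) and the standard library are available. Lean on these libraries where they do the work, as an engineer would, in place of code of your own. Each camera call takes 0.05 s, during which the arm holds its last target.

## Task

Page the hall from the paging microphone station on the registration desk: with the fingertips, gently press and let go of its zone key - the third from the left in the row of four square keys, seen from the talk bar's side - then press and let go of the round chime key, then press the long talk bar and keep it down. The program finishes while still holding the talk bar down. Press no other zone key, do not lift or shift the station or turn its microphone, and leave the stamp, mug and hole punch alone.

Things in the scene. Friction and masses are not known exactly. Their poses are not given: they have to be found in the camera images.
- station: Paging station, loose on rubber feet: black wedge housing 180 mm deep (its x) by 220 mm wide (its y), 1.1 kg. Origin: centre of its underside, on the desk. x points from the operator's low edge (the talk bar's side, facing the robot) to the rear, y to the operator's left, z up. The panel slopes 0.14 rad: 30 mm above the desk at the low edge, 55 mm at the rear. All keys are light grey, 9 mm proud.
- zone3_top (a point): Centre of the top of the zone key to press, 51 mm above the desk when up. The four square zone keys (22 x 22 mm) stand at station x = 0, y = +72, +24, -24, -72 mm, the operator's left to right; this is the third (y = -24). The point moves with the key; its z axis points out of the key, tipped 0.14 rad to the operator. Blank label strips and lenses behind the keys cannot be pressed.
- chime_top (a point): Centre of the top of the round chime key, 26 mm in diameter, left of the talk bar (station x = -58, y = +70 mm), about 43 mm above the desk when up. Moves with the key; axes as for zone3_top.
- talk_top (a point): Centre of the top of the talk bar, 28 mm (x) by 92 mm (y), the largest key, nearest to the operator (station x = -58, y = -18 mm), about 43 mm above the desk when up. Moves with the bar; axes as for zone3_top.
- zone1 (a joint): How far the leftmost zone key is in: 0 up, 0.005 m fully down. Not to be pressed.
- zone2 (a joint): The same for the second zone key from the left. Not to be pressed.
- zone3 (a joint): How far the third zone key from the left, the one to press, is in: 0 up, 0.005 m fully down. Every key moves 5 mm square to the panel (nearly straight down) and springs back by itself: 2 N starts it, 4 N holds it halfway, 6 N fully down against a hard stop.
- zone4 (a joint): The same for the rightmost zone key. Not to be pressed.
- chime (a joint): How far the round chime key is pressed: 0 up, 0.005 m fully down.
- talk (a joint): How far the talk bar is pressed: 0 up, 0.005 m fully down.
- mic_head (a point): Middle of the microphone head, a 22 mm thick black capsule. Its 8 mm neck rises from the station's rear left corner (station x = +66, y = +88 mm) straight up to 130 mm above the desk, then bends to the left; the head is 50 mm sideways from the neck, its top 215 mm above the desk. It swivels stiffly and starts up to 0.5 rad either way from straight left. Leave it as aimed.
- stamp: Wooden hand stamp standing on its face, base 62 x 26 mm, 75 mm tall, turned handle. Origin: centre of its underside. Stands loose near the station (left, right or rear of it). Leave it alone.
- mug: White mug, 76 mm across, 85 mm tall, with a handle. Origin: centre of its underside. Loose, near the station (left, right or rear of it). Leave it alone.
- punch: Two-hole paper punch, 90 x 112 mm, about 58 mm tall, blue lever. Origin: centre of its underside. Loose, near the station (left, right or rear of it). Leave it alone.

How it is judged:
On the way, in this order (a step that is already met when the one before it is completed fails the run):
1. the third zone key is pressed at least halfway by the fingers, the other keys up (value of joint zone3 above 0.0025 m and value of joint each of chime, talk below 0.0015 m and contact force between the fingers and station above 0.5 N), for 0.05 s.
2. the zone key is let go and the chime key is pressed at least halfway by the fingers, the talk bar up (value of joint chime above 0.0025 m and value of joint each of zone3, talk below 0.0015 m and contact force between the fingers and station above 0.5 N), for 0.05 s.
3. the chime key is let go and the talk bar is pressed at least halfway by the fingers (value of joint talk above 0.0025 m and value of joint each of zone3, chime below 0.0015 m and contact force between the fingers and station above 0.5 N), for 0.3 s.
At the end, for the whole second after the job is handed in: The fingers hold the talk bar at least half down (2.5 mm of 5 mm); all other keys are up (under 1.5 mm); the station stands flat within 15 mm of its start, the microphone head within 30 mm, and the stamp, mug and punch within 20 mm of theirs (all of step 3 and value of joint each of zone1, zone2, zone4 below 0.0015 m and distance of station from where it was at the start of the episode below 0.015 m and height (world z) of station below 0.005 m and angle between station's own z axis and vertical below 0.05 rad and distance of mic_head from where it was at the start of the episode below 0.03 m and distance of each of stamp, mug, punch from where it was at the start of the episode below 0.02 m); the arm keeps its last pose, push and grip.
It fails at once if another zone key is pressed halfway (value of joint any of zone1, zone2, zone4 above 0.0025 m).
It fails at once if the fingers press on the station harder than 22 N (contact force between the fingers and station above 22 N).
It fails at once if the station is lifted, tipped or shifted by more than 15 mm (height (world z) of station above 0.008 m or angle between station's own z axis and vertical above 0.1 rad or distance of station from where it was at the start of the episode above 0.015 m).
It fails at once if the microphone is turned or bumped aside (its head more than 30 mm from its start) (distance of mic_head from where it was at the start of the episode above 0.03 m).
It fails at once if the stamp, mug or punch is knocked, lifted or carried away (more than 20 mm) (distance of any of stamp, mug, punch from where it was at the start of the episode above 0.02 m or angle between any of stamp, mug's own z axis and vertical above 0.3 rad).
It also fails if it takes over 40 s, if anything falls off the work surface, if the arm or the gripper's body presses on something with over 40 N, if the wrist force passes 120 N, or if a joint passes its speed limit or range.

## Working session

There is one attempt and no reset: what is moved stays moved. The work goes in short steps, Python scripts to look and compute and a tool call to move; the robot and the scene stay as the last step left them, time stands still between calls to the robot, and variables do not carry over. Pictures are saved under pics/ and viewed, and the job is handed in when it is done.

Besides the shell and the picture viewer there is one more tool, called after ">>>" as a command line: name --pt "numbers of a row" for each row, then --argument value for the rest. step_arm: Moves the arm, as the interface text tells. Its arguments: {"type":"object","properties":{"moves":{"type":"array"}},"required":["moves"]}

```bash
ls; mkdir -p pics
python3 - <<'E'
from plant import *
import cv2
print(state())
for n in ["scene","top"]:
    p,d=grab_frame(n); cv2.imwrite(f"pics/{n}0.png",p[:,:,::-1])
    i=camera_info(n); print(n,i)
E
```

```text
pics
{'time': 0.0, 'joint_pos': array([-1.44701325e+00,  5.33335307e-02,  1.61426736e+00, -2.27421935e-05,
        1.47600750e+00, -1.19046391e-01]), 'joint_vel': array([-0.00014723, -0.00020749, -0.0006811 ,  0.00068313, -0.00059381,
       -0.00159282]), 'joint_efforts': array([-1.03990922e-03, -3.93674505e+01, -3.70182145e+01, -2.02538636e-04,
        7.09277650e-03, -3.93744642e-06]), 'tool_pos': array([ 0.15017097, -0.60605798,  0.2300934 ]), 'tool_rot': array([-1.00783696e-03,  9.92637646e-01,  1.21117665e-01, -1.37058999e-05]), 'contact_force': array([0.1095782 , 0.10145183, 0.08236427]), 'ft_torque': array([0.04534301, 0.05123047, 0.02159001]), 'gripper_width': 0.9991277077759262}
scene {'intrinsics': array([[419.9832977 ,   0.        , 261.38858806],
       [  0.        , 419.9832977 , 194.03762474],
       [  0.        ,   0.        ,   1.        ]]), 'dist_coeffs': array([-0.06923704,  0.        ,  0.        ,  0.        ,  0.        ]), 'world_from_camera': array([[-0.09059088,  0.62067866, -0.77881403,  1.39362455],
       [ 0.99586287,  0.0620356 , -0.06639829,  0.10844457],
       [ 0.00710219, -0.78160706, -0.62373069,  0.76112216],
       [ 0.        ,  0.        ,  0.        ,  1.        ]])}
top {'intrinsics': array([[364.32414557,   0.        , 252.49706993],
       [  0.        , 364.32414557, 188.60207892],
       [  0.        ,   0.        ,   1.        ]]), 'dist_coeffs': array([0.02163887, 0.        , 0.        , 0.        , 0.        ]), 'world_from_camera': array([[-0.01018198, -0.99556889,  0.09348212,  0.51387093],
       [-0.99994666,  0.00997527, -0.00267823,  0.03761214],
       [ 0.00173385, -0.0935044 , -0.99561736,  1.01943187],
       [ 0.        ,  0.        ,  0.        ,  1.        ]])}
```

View pics/top0.png

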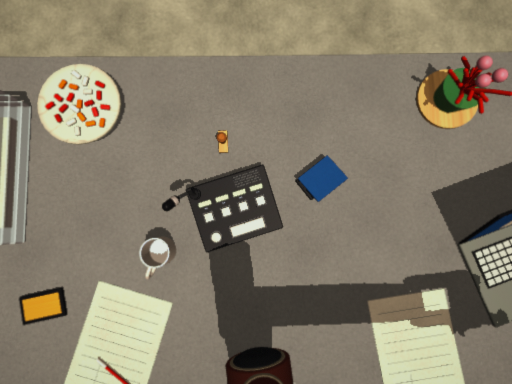

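View pics/scene0.png

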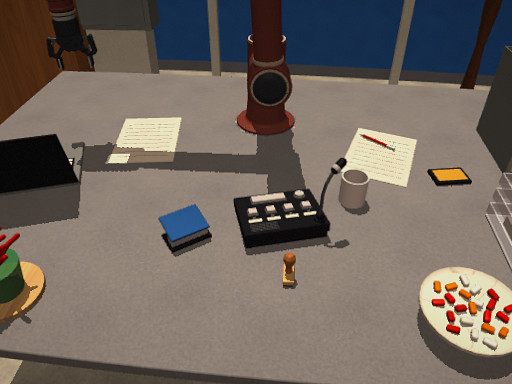

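The top view shows the station at about (235,207). The zone keys are at (209,217), (226,212), (243,206) and (260,201), so the third is (243,206). The chime key is at (216,237) and the talk bar at (247,227). The mic leans left at (170,204), the mug is at (154,252), the stamp at (222,141) and the punch at (321,177).

```bash
cat > h.py <<'E'
from plant import *
import cv2, numpy as np
from scipy.optimize import least_squares
s,c=np.sin,np.cos
KEYS={'z1':(0,.072,.051),'z2':(0,.024,.051),'z3':(0,-.024,.051),'z4':(0,-.072,.051),'chime':(-.058,.070,.043),'talk':(-.058,-.018,.043)}
def proj(cam,P):
    W=np.linalg.inv(cam['world_from_camera'])
    return cv2.projectPoints(np.asarray(P,float).reshape(-1,1,3),cv2.Rodrigues(W[:3,:3])[0],W[:3,3],cam['intrinsics'],cam['dist_coeffs'])[0][:,0]
def st(p,L):
    L=np.asarray(L,float); x,y,a=p[:3]
    return np.stack([x+c(a)*L[:,0]-s(a)*L[:,1],y+s(a)*L[:,0]+c(a)*L[:,1],L[:,2]],1)
E
python3 - <<'E'
from h import *
cam=camera_info("top"); p,d=grab_frame("top")
m=cut_out("top","station"); print([ (r['conf'],r['point'],r['mask'].sum()) for r in m])
for q in ["zone3_top","chime_top","talk_top"]:
    print(q,[(round(r['conf'],2),r['point'],int(r['mask'].sum())) for r in cut_out("top",q)])
hsv=cv2.cvtColor(p,cv2.COLOR_RGB2HSV)
b=((hsv[...,2]>150)).astype(np.uint8); 
roi=np.zeros_like(b); roi[160:252,184:285]=1
n,l,stt,cen=cv2.connectedComponentsWithStats(b*roi)
for i in range(1,n):
    if stt[i,4]>8:
        print(stt[i],cen[i].round(1), p[l==i].mean(0).round(), np.median(d[l==i]).round(4))
v=cv2.resize(p[120:270,140:360],None,fx=3.5,fy=3.5,interpolation=cv2.INTER_CUBIC);cv2.imwrite("pics/crop.png",v[:,:,::-1])
E
```

```text
[(0.78, [234.8, 204.5], np.int64(5694))]
zone3_top [(0.38, [239.8, 205.3], 74)]
chime_top [(0.4, [224.6, 138.1], 219)]
talk_top []
[250 184  12   7  55] [255.6 186.9] [210. 215. 177.] 0.9753
[233 189  13   8  58] [238.7 192.4] [206. 211. 173.] 0.9731
[216 195  12   7  54] [221.4 197.9] [210. 215. 177.] 0.972
[256 196   9   9  61] [260.1 200.2] [215. 219. 205.] 0.9682
[199 200  12   7  53] [204.5 203.2] [213. 218. 179.] 0.9704
[239 201   9  10  62] [242.9 205.7] [215. 218. 203.] 0.967
[221 207  10   9  63] [225.8 211.1] [215. 218. 201.] 0.9652
[204 213  10   9  64] [208.3 216.8] [213. 215. 197.] 0.964
[230 217  35  20 340] [247.3 226.7] [218. 220. 205.] 0.9694
[211 233  10   9  71] [215.7 237. ] [213. 215. 196.] 0.967
```

View pics/crop.png

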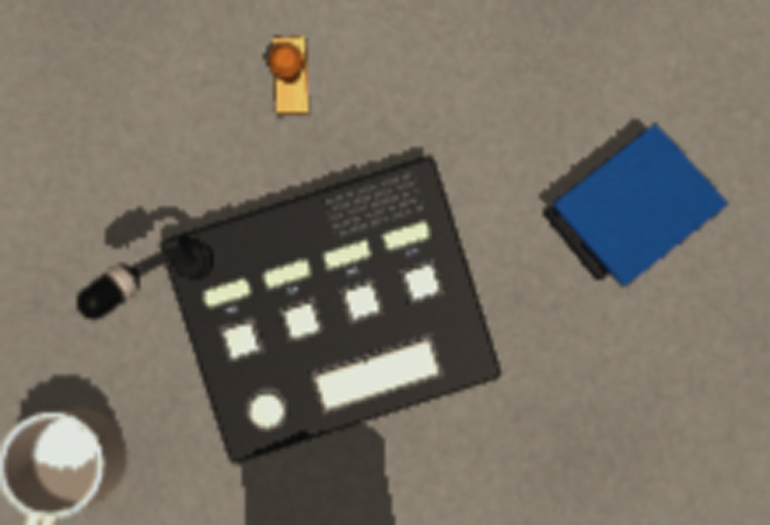

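The crop shows four white zone keys with four yellowish label strips behind them, and the chime disc and talk bar in front. The network's chime_top hit landed on the stamp, so I reject it. I'll fit the station pose to the key blobs instead.

Run:
```python
from h import *
cam=camera_info("top"); 
obs=np.array([(208.3,216.8),(225.8,211.1),(242.9,205.7),(260.1,200.2),(215.7,237.),(247.3,226.7)])
L=list(KEYS.values())
r=least_squares(lambda q:(proj(cam,st(q,L))-obs).ravel(),[.46,.08,.28])
print(r.x,r.fun.round(2))
for k,P in zip(KEYS,st(r.x,L)): print(k,P.round(4))
# scene check
sc=camera_info("scene"); p,d=grab_frame("scene")
u=proj(sc,st(r.x,L)); print(u.round(1))
v=p.copy()
f=3;x0,y0=200,130
v=cv2.resize(p[y0:y0+160,x0:x0+220],None,fx=f,fy=f)
for a in u: cv2.circle(v,(int((a[0]-x0+.5)*f),int((a[1]-y0+.5)*f)),2,(255,0,0),-1)
cv2.imwrite("pics/s1.png",v[:,:,::-1])
# depth based check via top
p,d=grab_frame("top");K=cam['intrinsics']
for o in obs:
    dd=np.median(d[int(o[1])-1:int(o[1])+3,int(o[0])-1:int(o[0])+3])
    un=cv2.undistortPoints(o.reshape(1,1,2),K,cam['dist_coeffs'])[0,0]
    print((cam['world_from_camera']@[un[0]*dd,un[1]*dd,dd,1])[:3].round(4))
```

```text
[0.55279798 0.083942   0.29811182] [ 0.03 -0.26 -0.16 -0.07 -0.01 -0.16 -0.01 -0.13  0.09  0.23  0.07  0.4 ]
z1 [0.5317 0.1528 0.051 ]
z2 [0.5457 0.1069 0.051 ]
z3 [0.5598 0.061  0.051 ]
z4 [0.5739 0.0151 0.051 ]
chime [0.4768 0.1338 0.043 ]
talk [0.5026 0.0497 0.043 ]
[[305.6 202.6]
 [288.1 205. ]
 [270.3 207.3]
 [252.2 209.7]
 [298.7 191.8]
 [267.7 195.7]]
[0.5309 0.1526 0.0527]
[0.5455 0.1063 0.0532]
[0.5593 0.0609 0.0524]
[0.5735 0.0151 0.0533]
[0.4775 0.1338 0.0452]
[0.5037 0.0499 0.0436]
```

View pics/s1.png

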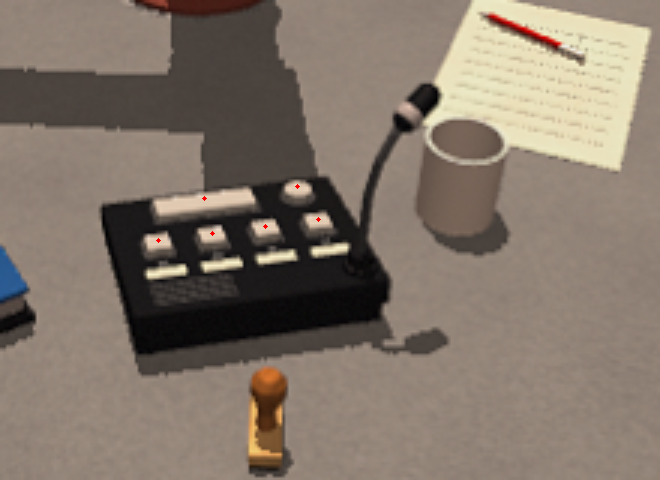

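The fitted keys line up in both views (residuals ≤0.4 px, and depth agrees). Next I close the fingers, align with the panel normal and approach zone 3.

```bash
cat >> h.py <<'E'
from scipy.spatial.transform import Rotation as Ro
SP=[0.5528,0.0839,0.2981]
def target(k,h):
    P=st(SP,[KEYS[k]])[0]; Rs=Ro.from_euler('z',SP[2])
    Rt=Rs*Ro.from_matrix(np.diag([1.,-1,-1]))*Ro.from_rotvec([0,.14,0])
    return P-h*Rt.as_matrix()[:,2],Rt
def delta(k,h):
    S=state(); q=S['tool_rot']; R=Ro.from_quat([q[1],q[2],q[3],q[0]]); P,Rt=target(k,h)
    print(k,h,'shift tool',(R.inv().apply(P-S['tool_pos'])*1000).round(1),'mm turn',(R.inv()*Rt).as_rotvec().round(4),'pos',S['tool_pos'].round(4),'shift in target axes',(Rt.inv().apply(P-S['tool_pos'])*1000).round(1),'F',S['contact_force'].round(2),'w',round(S['gripper_width'],3),'t',round(S['time'],2))
E
python3 -c "
from h import *
delta('z3',.12)"
```

```text
z3 0.12 shift tool [ 541.4 -548.5   61.5] mm turn [ 0.0036  0.1399 -0.0552] pos [ 0.1503 -0.6066  0.2312] shift in target axes [ 556.7 -517.8  140.4] F [-0.42 -1.14  0.28] w 0.999 t 0.45
```

>>> step_arm --pt "0.034 -0.034 0 0 0 0 0" --pt "0.034 -0.034 0 0 0 0 0" --pt "0.034 -0.034 0 0 0 0 0" --pt "0.034 -0.034 0 0 0 0 0" --pt "0.034 -0.034 0 0 0 0 0" --pt "0.034 -0.034 0 0 0 0 0" --pt "0.034 -0.034 0 0 0 0 0" --pt "0.034 -0.034 0 0 0 0 0"

```text
time: 1.25
tool_pos: [0.3495, -0.2756, 0.2316]
tool_rot: [0.0, 0.993, 0.121, 0.0]
contact_force: [2.2, -0.1, 0.5]
gripper_width: 0.003
```

>>> step_arm --pt "0.034 -0.034 0 0 0 0 0" --pt "0.034 -0.034 0 0 0 0 0" --pt "0.034 -0.034 0 0 0 0 0" --pt "0.034 -0.034 0 0 0 0 0" --pt "0.034 -0.034 0 0 0 0 0" --pt "0.034 -0.034 0 0 0 0 0" --pt "0.034 -0.034 0 0 0 0 0" --pt "0 0 0 0 0 0 0"

```text
time: 2.05
tool_pos: [0.5242, 0.0154, 0.2313]
tool_rot: [-0.001, 0.992, 0.124, 0.0]
contact_force: [0.4, -0.2, -0.6]
gripper_width: -0.004
```

```bash
python3 -c "
from h import *
delta('z3',.08)"
```

```text
z3 0.08 shift tool [ 34.6 -34.7 101.2] mm turn [ 0.002   0.1391 -0.0488] pos [0.5242 0.0154 0.2313] shift in target axes [ 21.8 -33.1 105.2] F [ 0.36 -0.25 -0.61] w -0.004 t 2.05
```

Turn first, then shift in the new axes.

>>> step_arm --pt "0 0 0 0 0.14 -0.05 0" --pt "0.02 -0.033 0 0 0 0 0" --pt "0 0 0.035 0 0 0 0" --pt "0 0 0.035 0 0 0 0" --pt "0 0 0.035 0 0 0 0" --pt "0 0 0 0 0 0 0"

```text
time: 2.65
tool_pos: [0.5423, 0.052, 0.1241]
tool_rot: [-0.009, 0.987, 0.145, 0.064]
contact_force: [-0.3, -0.5, 0.9]
gripper_width: 0.001
```

```bash
python3 -c "
from h import *
delta('z3',.01)
p,d=grab_frame('wrist');cv2.imwrite('pics/w1.png',p[:,:,::-1])
i=camera_info('wrist');print(proj(i,st(SP,list(KEYS.values()))).round(1))"
```

```text
z3 0.01 shift tool [ 9.7 -3.5 65. ] mm turn [ 0.0007  0.0105 -0.0057] pos [0.5423 0.052  0.1241] shift in target axes [ 9.1 -3.4 65.1] F [-0.34 -0.48  0.89] w 0.001 t 2.65
[[138.2 191.4]
 [195.5 191.1]
 [253.6 190.8]
 [311.8 190.5]
 [148.4 255. ]
 [247.4 255. ]]
```

View pics/w1.png

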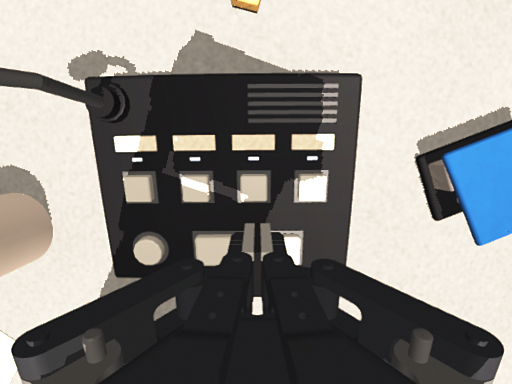

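The wrist view shows the third zone key at (254,187) with the tips lined up on its column. The projections agree within about 3 mm. Correct, then descend.

>>> step_arm --pt "0.01 -0.0035 0.02 0 0.01 -0.006 0" --pt "0 0 0.03 0 0 0 0" --pt "0 0 0.01 0 0 0 0" --pt "0 0 0 0 0 0 0" --pt "0 0 0 0 0 0 0"

```text
time: 3.2
tool_pos: [0.5642, 0.0605, 0.074]
tool_rot: [-0.009, 0.986, 0.148, 0.076]
contact_force: [-0.0, 0.5, 0.0]
gripper_width: 0.005
```

```bash
python3 -c "
from h import *
delta('z3',0.0)
p,d=grab_frame('scene');v=cv2.resize(p[120:280,190:410],None,fx=3.5,fy=3.5,interpolation=cv2.INTER_CUBIC);cv2.imwrite('pics/s2.png',v[:,:,::-1])"
```

```text
z3 0.0 shift tool [-7.5 -1.9 22.2] mm turn [ 0.0051 -0.0122  0.0009] pos [0.5642 0.0605 0.074 ] shift in target axes [-7.2 -1.8 22.2] F [-0.03  0.54  0.04] w 0.005 t 3.2
```

View pics/s2.png

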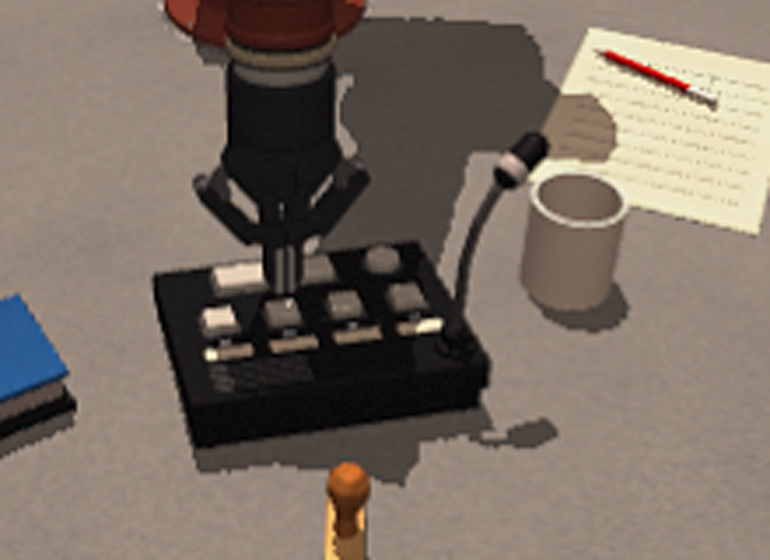

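>>> step_arm --pt "0 0 0 0 0 0 0" --pt "0 0 0 0 0 0 0" --pt "0 0 0 0 0 0 0"

```text
time: 3.55
tool_pos: [0.5635, 0.0607, 0.0728]
tool_rot: [-0.009, 0.986, 0.148, 0.075]
contact_force: [0.0, -0.4, -0.7]
gripper_width: -0.002
```

```bash
python3 -c "
from h import *
delta('z3',0.0);print(state()['joint_vel'].round(4))"
```

```text
z3 0.0 shift tool [-6.7 -1.4 21. ] mm turn [ 0.0046 -0.011   0.0012] pos [0.5635 0.0607 0.0728] shift in target axes [-6.5 -1.3 21.1] F [ 0.05 -0.38 -0.72] w -0.002 t 3.55
[-0.0013  0.0052  0.0037 -0.0004 -0.     -0.0032]
```

>>> step_arm --pt "-0.006 -0.001 0 0 -0.011 0 0" --pt "0 0 0.01 0 0 0 0" --pt "0 0 0 0 0 0 0" --pt "0 0 0 0 0 0 0" --pt "0 0 0 0 0 0 0" --pt "0 0 0 0 0 0 0"

```text
time: 4.15
tool_pos: [0.5587, 0.0603, 0.0614]
tool_rot: [-0.008, 0.986, 0.149, 0.069]
contact_force: [-0.3, -0.3, -0.0]
gripper_width: 0.002
```

```bash
python3 -c "
from h import *
delta('z3',0.0);print(state()['joint_vel'].round(4))
p,d=grab_frame('wrist');cv2.imwrite('pics/w2.png',p[:,:,::-1])"
```

```text
z3 0.0 shift tool [-0.2 -0.4 10.5] mm turn [0.0044 0.0008 0.0011] pos [0.5587 0.0603 0.0614] shift in target axes [-0.2 -0.3 10.5] F [-0.3  -0.32 -0.03] w 0.002 t 4.15
[-0.0002 -0.0014 -0.0013  0.0005  0.0004 -0.0008]
```

View pics/w2.png

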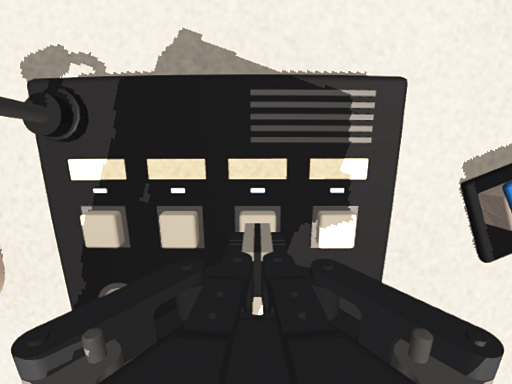

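The tips sit over the third key, around (257,222). Descend slowly.

>>> step_arm --pt "0 0 0.004 0 0 0 0" --pt "0 0 0.004 0 0 0 0" --pt "0 0 0 0 0 0 0" --pt "0 0 0 0 0 0 0" --pt "0 0 0.001 0 0 0 0" --pt "0 0 0 0 0 0 0" --pt "0 0 0 0 0 0 0"

```text
time: 4.9
tool_pos: [0.5598, 0.0606, 0.0524]
tool_rot: [-0.008, 0.986, 0.149, 0.069]
contact_force: [-0.1, 0.3, 0.0]
gripper_width: -0.001
```

>>> step_arm --pt "0 0 0.001 0 0 0 0" --pt "0 0 0 0 0 0 0" --pt "0 0 0.001 0 0 0 0" --pt "0 0 0 0 0 0 0" --pt "0 0 0 0 0 0 0"

```text
time: 5.4
tool_pos: [0.5602, 0.0607, 0.0506]
tool_rot: [-0.008, 0.986, 0.149, 0.069]
contact_force: [-1.3, -0.4, 1.9]
gripper_width: 0.002
```

>>> step_arm --pt "0 0 0.001 0 0 0 0" --pt "0 0 0 0 0 0 0" --pt "0 0 0.001 0 0 0 0" --pt "0 0 0 0 0 0 0" --pt "0 0 0 0 0 0 0"

```text
time: 5.9
tool_pos: [0.5605, 0.0608, 0.0486]
tool_rot: [-0.008, 0.986, 0.148, 0.069]
contact_force: [-0.8, -0.4, 4.3]
gripper_width: 0.002
```

>>> step_arm --pt "0 0 0.001 0 0 0 0" --pt "0 0 0 0 0 0 0" --pt "0 0 0.001 0 0 0 0" --pt "0 0 0 0 0 0 0" --pt "0 0 0 0 0 0 0"

```text
time: 6.4
tool_pos: [0.5608, 0.0609, 0.0467]
tool_rot: [-0.008, 0.986, 0.149, 0.069]
contact_force: [-0.7, 0.3, 5.6]
gripper_width: 0.002
```

The force of 5.6 N means about 4.3 mm in, past halfway. Release and go over to the chime.

>>> step_arm --pt "0 0 -0.004 0 0 0 0" --pt "0 0 -0.01 0 0 0 0" --pt "0 0 -0.02 0 0 0 0" --pt "-0.02 -0.031 0 0 0 0 0" --pt "-0.02 -0.031 0 0 0 0 0" --pt "-0.018 -0.032 0 0 0 0 0" --pt "0 0 0 0 0 0 0" --pt "0 0 0 0 0 0 0"

```text
time: 7.2
tool_pos: [0.4727, 0.1328, 0.0714]
tool_rot: [-0.008, 0.986, 0.149, 0.069]
contact_force: [0.5, 0.8, 0.3]
gripper_width: -0.003
```

>>> step_arm --pt "0 0 0 0 0 0 0" --pt "0 0 0 0 0 0 0" --pt "0 0 0 0 0 0 0"

```text
time: 7.5
tool_pos: [0.4741, 0.132, 0.0718]
tool_rot: [-0.008, 0.987, 0.148, 0.069]
contact_force: [0.6, -0.2, -0.2]
gripper_width: -0.002
```

```bash
python3 -c "
from h import *
delta('chime',0.0)
p,d=grab_frame('wrist');cv2.imwrite('pics/w3.png',p[:,:,::-1])
cam=camera_info('wrist');print(proj(cam,st(SP,list(KEYS.values()))).round(1))
p,d=grab_frame('top');cv2.imwrite('pics/t3.png',p[:,:,::-1])"
```

```text
chime 0.0 shift tool [-0.9 -1.1 28.9] mm turn [ 0.0045  0.001  -0.    ] pos [0.4741 0.132  0.0718] shift in target axes [-1.  -0.9 28.9] F [ 0.61 -0.18 -0.18] w -0.002 t 7.5
[[254.6 131.2]
 [333.3 131.4]
 [410.  132.2]
 [482.6 133.5]
 [257.7 221.8]
 [389.2 221.3]]
```

View pics/w3.png

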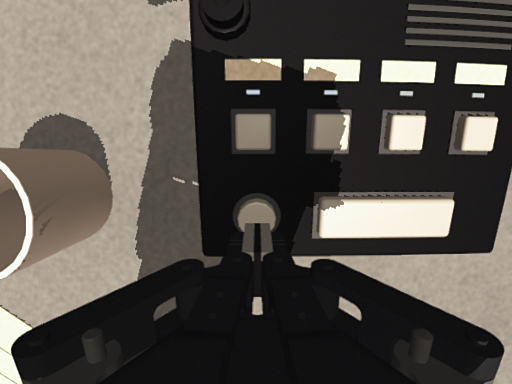

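View pics/t3.png

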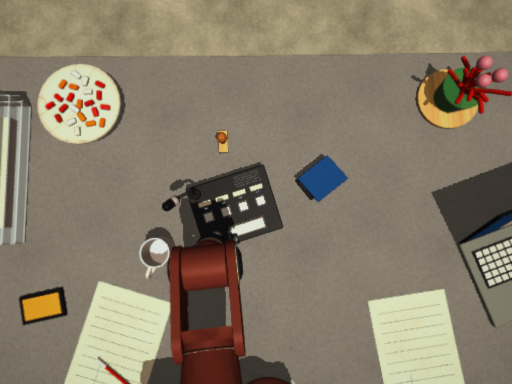

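The tips are over the chime disc at (257,216), and the station and objects have not moved. Descend.

>>> step_arm --pt "0 -0.001 0.015 0 0 0 0" --pt "0 0 0.01 0 0 0 0" --pt "0 0 0 0 0 0 0" --pt "0 0 0 0 0 0 0" --pt "0 0 0 0 0 0 0" --pt "0 0 0 0 0 0 0"

```text
time: 8.2
tool_pos: [0.477, 0.1344, 0.0475]
tool_rot: [-0.008, 0.986, 0.148, 0.07]
contact_force: [0.1, -0.4, 1.0]
gripper_width: 0.0
```

```bash
python3 -c "
from h import *
delta('chime',0.0)"
```

```text
chime 0.0 shift tool [-1.   0.6  4.4] mm turn [ 0.0044 -0.      0.001 ] pos [0.477  0.1344 0.0475] shift in target axes [-1.   0.6  4.4] F [ 0.1  -0.43  0.97] w 0.0 t 8.2
```

>>> step_arm --pt "0 0 0.002 0 0 0 0" --pt "0 0 0 0 0 0 0" --pt "0 0 0.001 0 0 0 0" --pt "0 0 0 0 0 0 0" --pt "0 0 0.001 0 0 0 0" --pt "0 0 0 0 0 0 0" --pt "0 0 0.001 0 0 0 0" --pt "0 0 0 0 0 0 0"

```text
time: 9.0
tool_pos: [0.4772, 0.1346, 0.042]
tool_rot: [-0.008, 0.986, 0.149, 0.069]
contact_force: [-1.6, -0.2, 2.5]
gripper_width: -0.001
```

>>> step_arm --pt "0 0 0.001 0 0 0 0" --pt "0 0 0 0 0 0 0" --pt "0 0 0.001 0 0 0 0" --pt "0 0 0 0 0 0 0" --pt "0 0 0 0 0 0 0"

```text
time: 9.5
tool_pos: [0.4775, 0.1347, 0.04]
tool_rot: [-0.008, 0.986, 0.149, 0.069]
contact_force: [-2.7, 0.6, 4.6]
gripper_width: -0.001
```

>>> step_arm --pt "0 0 0.0012 0 0 0 0" --pt "0 0 0 0 0 0 0" --pt "0 0 0 0 0 0 0"

```text
time: 9.8
tool_pos: [0.4777, 0.1347, 0.0388]
tool_rot: [-0.008, 0.986, 0.149, 0.069]
contact_force: [-2.5, 0.3, 4.6]
gripper_width: -0.0
```

About 5 N and roughly 4 mm in: the chime is pressed. Release and move to the talk bar.

>>> step_arm --pt "0 0 -0.004 0 0 0 0" --pt "0 0 -0.01 0 0 0 0" --pt "0 0 -0.015 0 0 0 0" --pt "0 0.03 0 0 0 0 0" --pt "0 0.03 0 0 0 0 0" --pt "0 0.027 0 0 0 0 0" --pt "0 0 0 0 0 0 0" --pt "0 0 0 0 0 0 0"

```text
time: 10.6
tool_pos: [0.4992, 0.0502, 0.0679]
tool_rot: [-0.008, 0.987, 0.148, 0.069]
contact_force: [0.1, 0.7, -1.1]
gripper_width: -0.003
```

>>> step_arm --pt "0 0 0 0 0 0 0" --pt "0 0 0 0 0 0 0" --pt "0 0 0 0 0 0 0"

```text
time: 10.9
tool_pos: [0.499, 0.0512, 0.0677]
tool_rot: [-0.008, 0.986, 0.149, 0.069]
contact_force: [1.0, -0.4, -0.4]
gripper_width: 0.001
```

```bash
python3 -c "
from h import *
delta('talk',0.0)
p,d=grab_frame('wrist');cv2.imwrite('pics/w4.png',p[:,:,::-1])"
```

```text
talk 0.0 shift tool [-0.4  2.5 24.9] mm turn [0.0039 0.0013 0.0022] pos [0.499  0.0512 0.0677] shift in target axes [-0.5  2.6 24.9] F [ 1.05 -0.36 -0.4 ] w 0.001 t 10.9
```

View pics/w4.png

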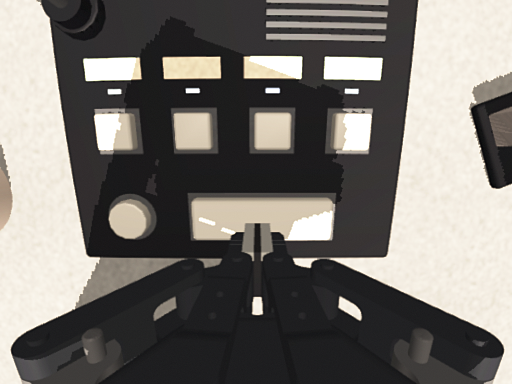

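The tips are over the middle of the talk bar (bar spans 190–333 px, tips at 258). The chime and all zone keys are up. Press.

>>> step_arm --pt "0 0.002 0.012 0 0 0 0" --pt "0 0 0.009 0 0 0 0" --pt "0 0 0 0 0 0 0" --pt "0 0 0 0 0 0 0" --pt "0 0 0 0 0 0 0" --pt "0 0 0.002 0 0 0 0" --pt "0 0 0 0 0 0 0" --pt "0 0 0 0 0 0 0"

```text
time: 11.75
tool_pos: [0.5031, 0.0494, 0.0452]
tool_rot: [-0.008, 0.986, 0.148, 0.069]
contact_force: [0.4, -0.6, 1.2]
gripper_width: 0.003
```

>>> step_arm --pt "0 0 0.001 0 0 0 0" --pt "0 0 0 0 0 0 0" --pt "0 0 0.001 0 0 0 0" --pt "0 0 0 0 0 0 0" --pt "0 0 0.001 0 0 0 0" --pt "0 0 0 0 0 0 0" --pt "0 0 0 0 0 0 0"

```text
time: 12.45
tool_pos: [0.5035, 0.0495, 0.0423]
tool_rot: [-0.008, 0.986, 0.149, 0.069]
contact_force: [-1.7, 0.7, 3.6]
gripper_width: -0.005
```

>>> step_arm --pt "0 0 0.001 0 0 0 0" --pt "0 0 0 0 0 0 0" --pt "0 0 0.001 0 0 0 0" --pt "0 0 0 0 0 0 0" --pt "0 0 0 0 0 0 0"

```text
time: 12.95
tool_pos: [0.5038, 0.0496, 0.0403]
tool_rot: [-0.008, 0.986, 0.149, 0.069]
contact_force: [-1.6, -0.0, 3.9]
gripper_width: -0.0
```

>>> step_arm --pt "0 0 0.001 0 0 0 0" --pt "0 0 0 0 0 0 0" --pt "0 0 0.001 0 0 0 0" --pt "0 0 0 0 0 0 0" --pt "0 0 0 0 0 0 0" --pt "0 0 0 0 0 0 0"

```text
time: 13.55
tool_pos: [0.5041, 0.0497, 0.0385]
tool_rot: [-0.008, 0.986, 0.149, 0.069]
contact_force: [-2.8, -0.1, 5.9]
gripper_width: 0.001
```

>>> step_arm --pt "0 0 0 0 0 0 0" --pt "0 0 0 0 0 0 0" --pt "0 0 0 0 0 0 0" --pt "0 0 0 0 0 0 0"

```text
time: 13.95
tool_pos: [0.5041, 0.0497, 0.0385]
tool_rot: [-0.008, 0.986, 0.149, 0.069]
contact_force: [-2.2, -0.3, 6.6]
gripper_width: -0.001
```

```bash
python3 -c "
from h import *
for i in range(3):
  p,d=grab_frame('scene'); delta('talk',0.0)
v=cv2.resize(p[120:280,190:410],None,fx=3.5,fy=3.5,interpolation=cv2.INTER_CUBIC);cv2.imwrite('pics/s5.png',v[:,:,::-1])
p,d=grab_frame('wrist');cv2.imwrite('pics/w5.png',p[:,:,::-1])"
```

```text
talk 0.0 shift tool [-0.7 -0.4 -4.7] mm turn [0.0043 0.001  0.001 ] pos [0.5041 0.0497 0.0385] shift in target axes [-0.7 -0.4 -4.7] F [-2.7   0.09  5.43] w 0.004 t 14.0
talk 0.0 shift tool [-0.7 -0.4 -4.7] mm turn [0.0043 0.001  0.0011] pos [0.5041 0.0497 0.0385] shift in target axes [-0.7 -0.4 -4.7] F [-3.31 -0.19  6.83] w 0.001 t 14.05
talk 0.0 shift tool [-0.7 -0.4 -4.7] mm turn [0.0043 0.001  0.0011] pos [0.5041 0.0497 0.0385] shift in target axes [-0.7 -0.4 -4.7] F [-2.77 -0.3   5.42] w -0.004 t 14.1
```

View pics/s5.png

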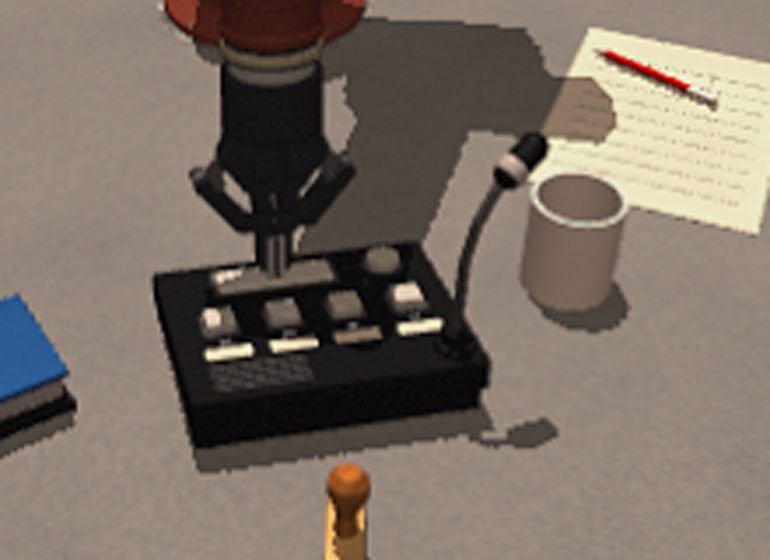

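View pics/w5.png

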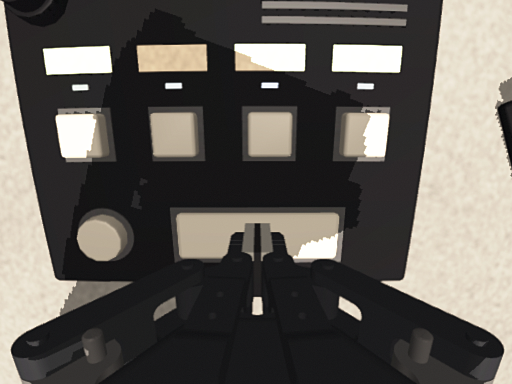

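The talk bar is held about 4.5 mm in, at a steady 6 N or so. The pictures show the other keys up, and the station, mic and mug in place. Hand in.

```bash
python3 -c "
from plant import *
job_done()"
```

```text
the job is handed in; nothing more can be done
```

I pressed and released the third zone key, then the chime key, and then pressed the talk bar. The job was handed in at about 14 s with the bar still held down. I get no verdict back.

| Key | Force | Travel (of 5 mm) |
|---|---|---|
| Third zone key | about 5.6 N | about 4.3 mm |
| Chime | about 5 N | about 4 mm |
| Talk bar, held | about 5.5–7 N, steady | about 4.5 mm |

The travel figures are estimates from the tool height and the force, because key travel cannot be read directly. Every force reading I took was well under the 22 N limit.

- **Last pictures:** the other keys were up, and the station, microphone, mug and stamp stood where they were in the earlier scene pictures. Only part of the punch shows in those last views. The full top view, taken before the chime press, showed it in place.
- **Checks that disagreed:** the network's `chime_top` result landed on the stamp and it found no `talk_top`. I rejected those and located the station by fitting the key positions in the top picture, with residuals of at most 0.4 px. The wrist camera differed from that fit by about 3 to 5 mm. The arm also settled up to about 7 mm off after large moves, and I corrected that before the first press.

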